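# Put one spice jar back in the rack and show the underside of the next

### The job

We are checking the dates printed under the spice jars. Stand the red-lidded jar, which has been checked, upright in the free well of the spice rack (the one with a red dot at its bottom) and let go; then draw the white-lidded jar straight up out of its well and hold it up in the air on its side, level, well above the other jars, so that its underside can be read. Finish while still holding it like that; lay no jar down, and leave the grey-capped shaker and the dark wooden mill as they are.

Things in the scene. Friction and masses are not known exactly. Their poses are not given: they have to be found in the camera images.
- spice_rack: fixed pale wooden rack, 94 (x) x 288 (y) x 40 mm high, dark end cheeks 100 mm wide, 48 mm high. Three square wells along its y axis at y = -90, 0, 90 mm, each 58 mm wide, 34 mm deep, floor 6 mm above the worktop. Origin: centre of its underside, z up; yaw varies. Two wells hold the white-lidded jar and the shaker, one is free; which is which varies.
- red_dot: flat red disc, 36 mm across, at the bottom of the free well; its origin is the centre of that well's floor, 6 mm above the worktop. It has no substance to bump into.
- red_jar: spice jar with a red lid and a green label; 46 mm wide, 109 mm tall, about 110 g, rigid and closed. Origin at the centre of its underside, z axis towards the lid. At the start it stands loose on the worktop to the left of the rack.
- white_jar: spice jar with a white lid and a white label with dark blue; 47 mm wide, 98 mm tall, about 110 g, rigid and closed. Origin at the centre of its underside, z axis towards the lid. Its body is a rounded square, up to 54 mm across the corners, turned any way. At the start it stands in one of the rack's wells.
- white_jar_mid (a point): the middle of the white-lidded jar, on its axis 49 mm above its underside
- grey_shaker: shaker with a grey domed cap and dark grey body, 44 mm in diameter, 90 mm tall, loose, standing in one of the wells; origin at the centre of its underside. To be left alone.
- pepper_mill: turned dark-wood mill, 58 mm in diameter, 170 mm tall, loose, standing behind the rack; origin at the centre of its underside. Bystander.

How it is judged:
On the way, in this order (a step that is already met when the one before it is completed fails the run):
1. the red-lidded jar stands upright in the free well and is let go (horizontal distance between red_jar and red_dot below 0.012 m and height (world z) of red_jar below 0.012 m and angle between red_jar's own z axis and vertical below 0.1 rad and contact force between the fingers and red_jar below 0.1 N), for 0.2 s.
2. the white-lidded jar is drawn up out of its well, still upright, in the fingers (height (world z) of white_jar above 0.06 m and angle between white_jar's own z axis and vertical below 0.5 rad and contact force between the fingers and white_jar above 1 N).
At the end, for the whole second after the job is handed in: White-lidded jar held still in the fingers, its middle over 180 mm up, axis within 20 degrees of level, clear of rack, jars and mill; red-lidded jar upright within 6 degrees on the floor of the red-dot well, within 12 mm of its centre; grey shaker upright, moved under 15 mm (height (world z) of white_jar_mid above 0.18 m and angle between white_jar's own z axis and vertical between 1.22 and 1.92 rad and contact force between the fingers and white_jar above 1 N and linear speed of white_jar below 0.05 m/s and angular speed of white_jar below 0.3 rad/s and contact force between white_jar and spice_rack below 0.1 N and contact force between white_jar and red_jar below 0.1 N and contact force between white_jar and grey_shaker below 0.1 N and contact force between white_jar and pepper_mill below 0.1 N and horizontal distance between red_jar and red_dot below 0.012 m and height (world z) of red_jar below 0.012 m and angle between red_jar's own z axis and vertical below 0.1 rad and distance of grey_shaker from where it was at the start of the episode below 0.015 m and angle between grey_shaker's own z axis and vertical below 0.15 rad); the arm keeps its last pose, push and grip.
It fails at once if the white-lidded or red-lidded jar is knocked over or laid down ((angle between white_jar's own z axis and vertical above 0.8 rad and height (world z) of white_jar_mid below 0.08 m) or (angle between red_jar's own z axis and vertical above 0.8 rad and height (world z) of red_jar below 0.05 m)).
It fails at once if the grey-capped shaker is moved more than 20 mm or tipped (distance of grey_shaker from where it was at the start of the episode above 0.02 m or angle between grey_shaker's own z axis and vertical above 0.4 rad).
It fails at once if the dark wooden mill is moved more than 30 mm (distance of pepper_mill from where it was at the start of the episode above 0.03 m).
It also fails if it takes over 56 s, if anything falls off the work surface, if the arm or the gripper's body presses on something with over 40 N, if the wrist force passes 120 N, or if a joint passes its speed limit or range.

### The arm

A 7-joint arm with a two-finger parallel gripper is mounted at the origin on a cart in front of the work surface, level with it; the furniture and walls round the work are solid. World frame = base frame: x ahead of the robot, y to its left, z up, the work surface at z = 0. Lengths are in m, angles in rad, forces in N, time in s.
With the tool pointing down it reaches from about 0.425 to 0.875 m from the base axis. Payload 4.7 kg.
Tool frame: the origin (TCP) lies at the very end of the fingers, on their centre line; the grasp point (between the pads) lies 19 mm behind it; z points along the fingers, y is the line along which they close (so a half turn about z gives the same grasp; the last joint's range is limited). The gripper opens to 87 mm and grips with 3 to 60 N. Pads are 19 mm wide; open, the fingers measure 117 mm over their backs; the gripper's body (75 mm by 190 mm) begins 51 mm behind the grasp point.
Start: joints at [1.133, 0.321, -0.07, 1.45, 0.023, 1.371, -0.057], TCP at [0.284, -0.585, 0.223] pointing down, gripper open.
Joint ranges: [-2.86, 2.86], [-0.3, 2.09], [-1.38, 1.24], [0.06, 2.45], [-1.56, 4.7], [0.09, 2.05], [-2.69, 2.69]. Speed limits (rad/s): [2.57, 2.57, 3.14, 3.14, 3.14, 3.14, 3.14].

### API

Orientations are given as a rotation vector (axis times angle).
In Python, from bench import ctrl, get_image, job gives the robot as it stands.
- The arm moves only by the shell command python3 -m crank 'ROWS' [FORCE]. ROWS is JSON, a list that holds one entry, the list of rows, each a list of 5 numbers: the shift along the tool's x, y, z in mm, then the turn about the tool's z in rad, then the closure, from -1 (fully open) to 1 (shut), so that 0 is half open. A call has 1 to 10 rows; each row shifts and turns the commanded pose from where the row before left it, along the tool's axes as they then stand; what a row does not reach is not made up. A row lasts 1/12 s, in which the tool goes at most 41.7 mm and 7.16 degrees, less where a joint would pass 70% of its speed; a pose out of reach is approached as far as the arm can. A call with a gripper value outside its range is refused whole. The fingers move at their own pace and stop on an object; FORCE is the grip in N (left out, the last holds). Time passes only in rows, so rows that do not move let the fingers close. It gives the time, the measured TCP pose, the force, the opening and the grip force at its end, in the units of the state.
- ctrl.get_state(): the state, without advancing time (a new reading comes with each control period).
- get_image(name): name is "scene" or "top" or "wrist"; returns a dict with "pixels" (384x512x3 uint8, red, green, blue), "fx", "fy", "cx", "cy" (pixels), "k1" (the pictures are not rectified: a ray, as slopes to the right and down, at radius r is drawn at 1 + k1 r^2 times it, then the intrinsics apply), "T" (4x4, takes a point from camera to world coordinates); the wrist camera has in their place "T_tool_cam" (4x4, takes a point from camera to tool coordinates, whose origin is the TCP and whose axes are the flange's). Camera axes: x right, y down, z forward; pixel columns grow to the right and rows downward; lengths in m; the calibration is good to about 2 mm. A picture is of the moment at which its call begins: read the wrist's pose just before it. There is no depth.
- job.close_job(): hands the job in; it is judged then, once.
The state is a dict: "time": time; "joint_positions": joint angles; "qd": joint speeds; "joint_torque": joint torques, N m; "position": TCP position; "tool_rot": TCP orientation; "ft_force": force on the tool from outside, world axes, zero at the start; "torque": the same for the moment, N m; "grip_width": opening from 0.0 (shut) to 1.0 (fully open); "grip_force": force on a finger pad.
Only numpy, scipy, OpenCV 4.12 (cv2) and the standard library are available. Lean on these libraries where they do the work, as an engineer would, in place of code of your own. Each camera call takes 0.05 s, during which the arm holds its last target. There are 200 camera calls.

## Working session

There is one attempt and no reset: what is moved stays moved. The work goes in short steps, Python scripts to look and compute and a shell command to move; the robot and the scene stay as the last step left them, time stands still between calls to the robot, and variables do not carry over. Pictures are saved under pics/ and viewed, at most 10 in all, crops included, and the job is handed in when it is done.

```bash
ls; mkdir -p pics; cat > h.py <<'E'
import numpy as np,cv2
from bench import ctrl,get_image,job
from scipy.spatial.transform import Rotation as R
def st(): 
    s=ctrl.get_state(); return s
def grab(n,f=None):
    s=ctrl.get_state(); d=get_image(n)
    if n=="wrist":
        T=np.eye(4);T[:3,:3]=R.from_rotvec(s["tool_rot"]).as_matrix();T[:3,3]=s["position"];d["T"]=T@np.array(d["T_tool_cam"])
    d["T"]=np.array(d["T"])
    if f: cv2.imwrite(f,d["pixels"][:,:,::-1])
    return d
def ray(d,u,v):
    K=np.array([[d["fx"],0,d["cx"]],[0,d["fy"],d["cy"]],[0,0,1.]])
    p=cv2.undistortPoints(np.array([[[u,v]]],float),K,np.array([d["k1"],0,0,0.]))[0,0]
    return d["T"][:3,3],d["T"][:3,:3]@np.array([p[0],p[1],1])
def plane(d,u,v,z):
    o,r=ray(d,u,v); return o+r*(z-o[2])/r[2]
def two(d1,p1,d2,p2):
    o,r=ray(d1,*p1);q,s=ray(d2,*p2)
    t=np.linalg.lstsq(np.stack([r,-s],1),q-o,rcond=None)[0]
    a,b=o+t[0]*r,q+t[1]*s
    return (a+b)/2,np.linalg.norm(a-b)
E
python3 - <<'E'
from h import *
s=st();print(s)
for n in("scene","top"):
    d=grab(n,f"pics/{n}0.png");print(n,d["fx"],d["k1"],d["T"].round(3).tolist())
E
```

```text
pics
{'time': 0.0, 'joint_positions': array([ 1.1330743 ,  0.32183274, -0.07011812,  1.4516724 ,  0.02258397,
        1.37079324, -0.05690112]), 'qd': array([-0.00029504,  0.00057921,  0.00015223,  0.00187687, -0.00018438,
       -0.00127506,  0.00099007]), 'joint_torque': array([-2.51755080e-05, -4.91289496e+01, -4.03907290e-01, -3.12527633e+01,
       -6.38609659e-02,  4.36439062e-02,  1.91382642e-04]), 'position': array([ 0.28353092, -0.58428689,  0.22145675]), 'tool_rot': array([-3.05994067e+00, -7.03372576e-01,  7.83982065e-04]), 'ft_force': array([-0.55742646,  0.80230893, -0.67852358]), 'torque': array([ 0.00024565, -0.02202898,  0.05400466]), 'grip_force': 0.0, 'grip_width': 0.9976158216624949}
scene 366.9999297929688 0.00045929496387570024 [[-0.774, -0.283, 0.567, 0.073], [-0.634, 0.364, -0.683, 0.36], [-0.014, -0.887, -0.461, 0.479], [0.0, 0.0, 0.0, 1.0]]
top 477.95662053385786 -0.09466787085409499 [[0.027, -0.989, 0.144, 0.42], [-1.0, -0.028, -0.002, -0.255], [0.006, -0.144, -0.99, 1.004], [0.0, 0.0, 0.0, 1.0]]
```

View pics/scene0.png

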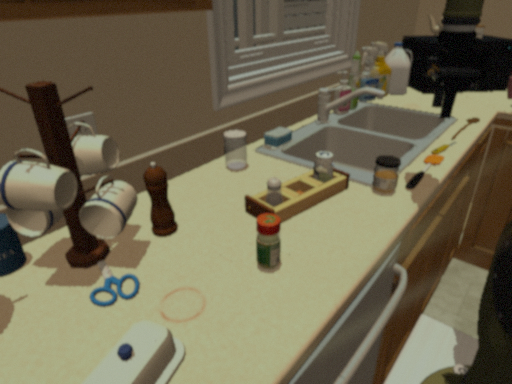

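View pics/top0.png

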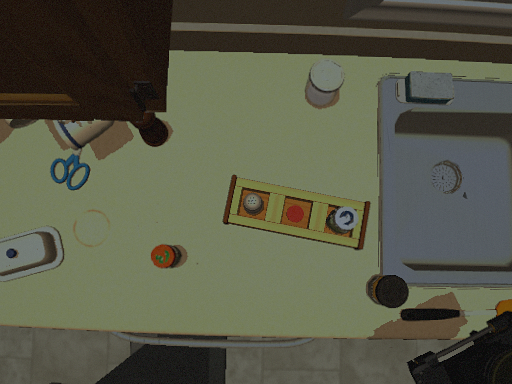

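The top view shows the shaker at (254,204), the free well with the red dot at (295,214), the white jar at (346,219) in the right-hand end well, and the red jar at (167,256). The mill is at about (153,128). In the scene view the red jar is at (268,240) and the white jar at (324,165). The tool can't be tilted, so I plan to turn the white jar in the pads by levering it over the rack's fixed end cheek.

```bash
cat > meas.py <<'E'
from h import *
t=grab("top");s=grab("scene")
def blob(d,f,box):
    h=cv2.cvtColor(d["pixels"],cv2.COLOR_RGB2HSV).astype(int);m=f(h)
    k=np.zeros(m.shape,bool);x0,y0,x1,y1=box;k[y0:y1,x0:x1]=1
    n,l,stt,c=cv2.connectedComponentsWithStats((m&k).astype(np.uint8))
    i=1+np.argmax(stt[1:,4]);return c[i],stt[i],(l==i).astype(np.uint8)
red=lambda h:((h[...,0]<8)|(h[...,0]>172))&(h[...,1]>150)&(h[...,2]>80)
if __name__=="__main__":
    c1,b1,_=blob(t,lambda h:((h[...,0]<10)|(h[...,0]>170))&(h[...,1]>150)&(h[...,2]>80),(140,235,200,280));c2,b2,_=blob(s,red,(250,200,290,240))
    print("redlid",c1,b1,c2,b2,two(t,c1,s,c2), plane(t,*c1,.109))
    c1,b1,_=blob(t,red,(280,195,312,230));c2,b2,_=blob(s,red,(280,170,320,200))
    print("dot",c1,b1,c2,b2,two(t,c1,s,c2),plane(t,*c1,.006))
    pale=lambda h:(h[...,0]>18)&(h[...,0]<35)&(h[...,1]>100)&(h[...,2]>120)
    im=cv2.resize(t["pixels"][160:260,210:390,::-1],None,fx=4.4,fy=4.4,interpolation=cv2.INTER_CUBIC);cv2.imwrite("pics/c1.png",im)
    a=cv2.resize(s["pixels"][130:280,220:360,::-1],None,fx=4,fy=4,interpolation=cv2.INTER_CUBIC);cv2.imwrite("pics/c2.png",a)
E
python3 meas.py
```

```text
redlid [164.68 265.  ] [158 262  14   6  25] [267.88235294 227.88235294] [258 222  22  13 102] (array([ 0.41513912, -0.09303486,  0.0913583 ]), np.float64(0.016904042544169315)) [ 0.40844513 -0.10097701  0.109     ]Traceback (most recent call last):
  File "meas.py", line 12, in <module>
    c1,b1,_=blob(t,red,(280,195,312,230));c2,b2,_=blob(s,red,(280,170,320,200))
                                                  ~~~~^^^^^^^^^^^^^^^^^^^^^^^^^
  File "meas.py", line 7, in blob
    i=1+np.argmax(stt[1:,4]);return c[i],stt[i],(l==i).astype(np.uint8)
        ~~~~~~~~~^^^^^^^^^^^
    return _wrapfunc(a, 'argmax', axis=axis, out=out, **kwds)
    return bound(*args, **kwds)
ValueError: attempt to get argmax of an empty sequence
```

```bash
python3 - <<'E'
from h import *
t=cv2.imread("pics/top0.png");s=cv2.imread("pics/scene0.png")
a=cv2.resize(t[165:285,140:390],None,fx=3,fy=3,interpolation=cv2.INTER_CUBIC)
cv2.imwrite("pics/c1.png",a)
cv2.imwrite("pics/c2.png",cv2.resize(s[140:280,230:365],None,fx=4,fy=4,interpolation=cv2.INTER_CUBIC))
for im,(u,v) in((t,(295,214)),(t,(160,255)),(t,(168,265)),(t,(346,219)),(s,(298,186)),(s,(268,228)),(s,(324,157))):
    print(u,v,cv2.cvtColor(im[v-1:v+2,u-1:u+2],cv2.COLOR_BGR2HSV).reshape(-1,3).mean(0).round())
E
```

```text
295 214 [  3. 197. 123.]
160 255 [ 25. 180. 107.]
168 265 [ 10. 208. 104.]
346 219 [104.  28. 131.]
298 186 [ 16. 150.  96.]
268 228 [  4. 221.  96.]
324 157 [ 35.  28. 151.]
```

View pics/c1.png

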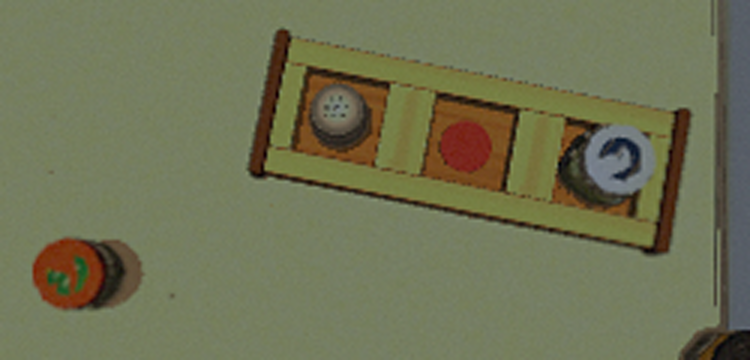

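View pics/c2.png

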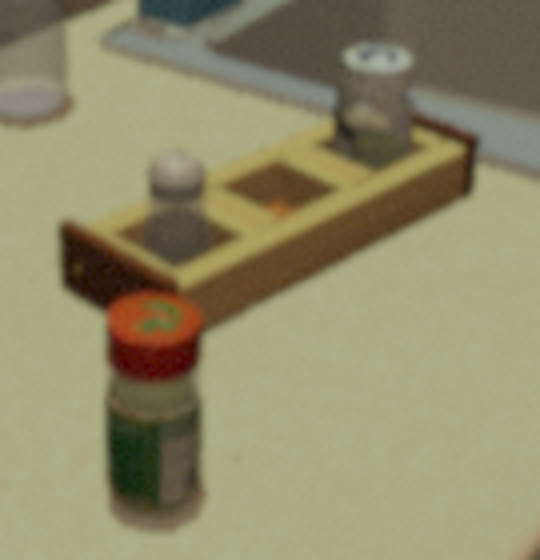

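The enlarged crops put the lid centres at top (163,256) and scene (268.7,219.5) for red, and top (346.7,218.3) and scene (324.5,154.3) for white. The dot is at top (295.3,214), and the corners of the rack cheeks are clear to see. The red jar's lid takes up its upper quarter or so, above a slight neck.

```bash
python3 - <<'E'
from h import *
t=grab("top");s=grab("scene")
f=lambda x,y:(140+(x+.5)/3-.5,165+(y+.5)/3-.5); g=lambda x,y:(230+(x+.5)/4-.5,140+(y+.5)/4-.5)
np.set_printoptions(precision=4,suppress=True)
print("red",two(t,f(69,273),s,g(155,318)),plane(t,*f(69,273),.109),plane(s,*g(155,318),.109))
print("white",two(t,f(620,160),s,g(378,57)),plane(t,*f(620,160),.104),plane(s,*g(378,57),.104))
print("shaker",plane(t,*f(337,105),.094))
dot=plane(t,*f(466,147),.006);print("dot",dot)
for p in((284,32),(258,174),(687,112),(662,251)):print("corner",plane(t,*f(*p),.048))
P=[plane(t,*f(*p),.048) for p in((284,32),(258,174),(687,112),(662,251))]
print("rack c",np.mean(P,0),"yaw",[np.degrees(np.arctan2(*(a-b)[1::-1])) for a,b in((P[0],P[1]),(P[2],P[3]))],np.degrees(np.arctan2(*-((P[0]-P[2])[:2]*[1,-1]))))
print("len",np.linalg.norm(P[0]-P[2]),np.linalg.norm(P[0]-P[1]))
# stand check: base of red jar in scene, dot from scene, rack corners
print("red base scene",plane(s,*g(155,512),0), "cheek two-view", two(t,f(687,112),s,g(472,136)))
E
```

```text
red (array([ 0.426 , -0.0956,  0.106 ]), np.float64(0.0009636950818584006)) [ 0.4256 -0.0964  0.109 ] [ 0.4236 -0.0918  0.109 ]
white (array([ 0.507 , -0.4399,  0.1019]), np.float64(0.0018059870914707028)) [ 0.506  -0.4399  0.104 ] [ 0.5053 -0.4349  0.104 ]
shaker [ 0.5374 -0.26    0.094 ]
dot [ 0.5216 -0.3515  0.006 ]
corner [ 0.5921 -0.223   0.048 ]
corner [ 0.4954 -0.2088  0.048 ]
corner [ 0.5451 -0.4971  0.048 ]
corner [ 0.4511 -0.4797  0.048 ]
rack c [ 0.5209 -0.3522  0.048 ] yaw [np.float64(-8.386483370141587), np.float64(-10.477034524546445)] -9.73641760585254
len 0.2781130535594341 0.09777393954919086
red base scene [ 0.4197 -0.0866  0.    ] cheek two-view (array([ 0.5145, -0.5205,  0.016 ]), np.float64(0.07589305915419998))
```

```bash
cat >> h.py <<'E'
def to(x,y,z,ang=None):
    "needed shift in tool axes (mm) after turning so tool y is at world angle ang (deg)"
    s=st();M=R.from_rotvec(s["tool_rot"]).as_matrix();p=s["position"]
    a=np.degrees(np.arctan2(M[1,1],M[0,1]));tilt=np.degrees(np.arccos(-M[2,2]))
    d=M.T@(np.array([x,y,z])-p)*1000
    tr=0
    if ang is not None:
        tr=-(((ang-a)+90)%180-90)*np.pi/180
        M2=M@R.from_rotvec([0,0,tr]).as_matrix()
    else: M2=M
    print("t",round(s["time"],2),"pos",p.round(4),"yang",a.round(1),"tilt",tilt.round(2),"turn",round(tr,3),"shift before turn",d.round(1),"after turn",(M2.T@M@d).round(1),"q",s["joint_positions"].round(2),"F",s["ft_force"].round(1),"w",round(s["grip_width"]*87,1),"g",round(s["grip_force"],1))
E
python3 -m crank '[[[23,-25,0,0,-1],[23,-25,0,0,-1],[23,-25,0,0,-1],[23,-25,0,0,-1],[23,-25,0,0,-1],[23,-25,0,-0.1,-1],[0,0,0,-0.1,-1],[0,0,0,-0.1,-1],[0,0,0,-0.1,-1],[0,0,0,-0.1,-1]]]' 10
python3 -c "
from h import *
to(.425,-.0955,.15,-9.6)"
```

```text
time: 1.13
position: [0.3425, -0.3894, 0.2228]
tool_rot: [2.788, 1.447, -0.0]
ft_force: [-0.6, -1.3, 0.2]
grip_width: 1.001
grip_force: 0.0
t 1.13 pos [ 0.3425 -0.3894  0.2228] yang -35.1 tilt 0.04 turn -0.446 shift before turn [ 287.8 -101.8   72.6] after turn [303.5  32.3  72.6] q [ 0.99  0.05 -0.2   1.77  0.01  1.32  0.18] F [-0.6 -1.3  0.2] w 87.0 g 0.0
```

```bash

python3 -m crank '[[[0,0,0,-0.112,-1],[0,0,0,-0.112,-1],[0,0,0,-0.111,-1],[0,0,0,-0.111,-1],[30,3,0,0,-1],[30,3,0,0,-1],[30,3,0,0,-1],[30,3,0,0,-1],[30,3,0,0,-1],[30,3,0,0,-1]]]'
python3 -m crank '[[[31,4,10,0,-1],[31,4,10,0,-1],[31,4,20,0,-1],[31,3,20,0,-1],[0,0,0,0,-1],[0,0,0,0,-1]]]'
python3 - <<'E'
from h import *
to(.425,-.0955,.056,-9.6)
grab("wrist","pics/w1.png")
E
```

```text
time: 1.97
position: [0.3912, -0.214, 0.2227]
tool_rot: [2.405, 2.021, -0.0]
ft_force: [0.0, -0.8, 0.0]
grip_width: 1.001
grip_force: 0.0
time: 2.47
position: [0.4267, -0.0941, 0.1617]
tool_rot: [-2.4, -2.026, 0.002]
ft_force: [0.5, -0.4, 0.7]
grip_width: 0.996
grip_force: 0.0
t 2.47 pos [ 0.4267 -0.0941  0.1617] yang -9.7 tilt 0.11 turn -0.001 shift before turn [ -1.6  -1.3 105.7] after turn [ -1.6  -1.3 105.7] q [ 0.73 -0.08 -0.55  2.01 -0.05  1.2   0.04] F [ 0.5 -0.4  0.7] w 86.7 g 0.0
```

View pics/w1.png

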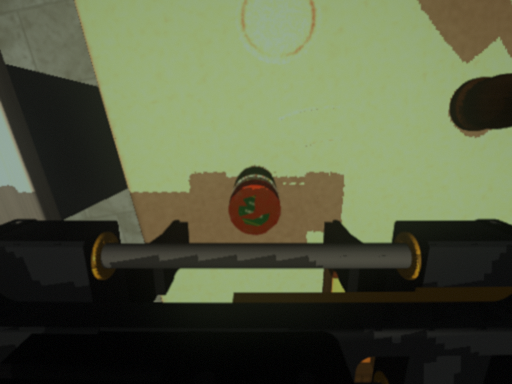

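The wrist view has the red lid at (255,208), midway between the fingers, so I'll check that with a ray.

```bash
python3 - <<'E'
from h import *
d=grab("wrist")
print(plane(d,254.5,208,.109))
E
python3 -m crank '[[[-1,-1,18,0,-1],[0,0,18,0,-1],[0,0,18,0,-1],[0,0,18,0,-1],[0,0,16,0,-1],[0,0,16,0,-1],[0,0,0,0,-1]]]'
python3 -c "
from h import *
to(.425,-.0955,.056,-9.6)"
```

```text
[ 0.42701613 -0.09267879  0.109     ]
time: 3.15
position: [0.4241, -0.098, 0.0566]
tool_rot: [-2.406, -2.016, 0.003]
ft_force: [-0.8, -0.0, -0.0]
grip_width: 1.002
grip_force: 0.0
t 3.15 pos [ 0.4241 -0.098   0.0566] yang -10.1 tilt 0.23 turn -0.008 shift before turn [2.6 0.5 0.6] after turn [2.6 0.5 0.6] q [ 0.72  0.05 -0.56  2.13  0.03  0.97 -0.04] F [-0.8 -0.  -0. ] w 87.2 g 0.0
```

```bash

python3 -m crank '[[[4,1,0,0,-1],[0,0,0,0,0.5],[0,0,0,0,0.5],[0,0,0,0,0.5],[0,0,0,0,0.5],[0,0,0,0,0.5],[0,0,0,0,0.5]]]' 20
python3 -m crank '[[[0,0,0,0,0.6],[0,0,0,0,0.6],[0,0,-20,0,0.6],[0,0,-20,0,0.6],[0,0,-20,0,0.6],[0,0,-20,0,0.6],[0,0,-20,0,0.6],[0,0,-20,0,0.6],[0,0,0,0,0.6]]]'
python3 - <<'E'
from h import *
to(.5216,-.3515,.20,-9.6)
grab("scene","pics/s1.png")
E
```

```text
time: 3.73
position: [0.4279, -0.093, 0.0588]
tool_rot: [2.405, 2.021, 0.0]
ft_force: [-0.5, -0.6, 0.1]
grip_width: 0.632
grip_force: 0.0
time: 4.48
position: [0.4301, -0.0933, 0.1822]
tool_rot: [2.401, 2.018, 0.005]
ft_force: [0.9, -0.3, -1.3]
grip_width: 0.514
grip_force: 19.9
t 4.48 pos [ 0.4301 -0.0933  0.1822] yang -9.9 tilt 0.38 turn -0.005 shift before turn [-238.6  134.7  -16.6] after turn [-239.3  133.4  -16.6] q [ 0.74 -0.1  -0.55  1.98 -0.05  1.24  0.04] F [ 0.9 -0.3 -1.3] w 44.8 g 19.9
```

View pics/s1.png

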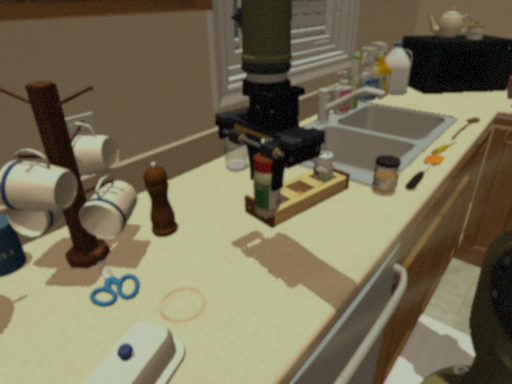

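The red jar hangs upright in the fingers at scene (265,185). I'll carry it over the free well.

```bash

python3 -m crank '[[[0,0,-20,0,0.6],[-26,15,0,0,0.6],[-26,15,0,0,0.6],[-26,14,0,0,0.6],[-26,14,0,0,0.6],[-26,15,0,0,0.6],[-26,15,0,0,0.6],[-26,15,0,0,0.6],[-26,15,0,0,0.6],[-20,10,0,0,0.6]]]'
python3 -m crank '[[[-10,6,0,0,0.6],[0,0,20,0,0.6],[0,0,20,0,0.6],[0,0,0,0,0.6],[0,0,0,0,0.6]]]'
python3 - <<'E'
from h import *
to(.5216,-.3515,.064,-9.6)
grab("top","pics/t2.png");s=grab("scene","pics/s2.png")
a=cv2.resize(cv2.imread("pics/t2.png")[165:265,230:390],(640,400),interpolation=cv2.INTER_CUBIC)
b=cv2.resize(cv2.imread("pics/s2.png")[90:240,230:370],None,fx=2.6667,fy=2.6667,interpolation=cv2.INTER_CUBIC)
cv2.imwrite("pics/m2.png",np.hstack([b,a[:,100:500]]))
E
```

```text
time: 5.37
position: [0.5142, -0.3417, 0.1959]
tool_rot: [-2.404, -2.018, 0.002]
ft_force: [0.3, 0.4, -1.0]
grip_width: 0.519
grip_force: 19.9
time: 5.78
position: [0.5177, -0.3488, 0.1566]
tool_rot: [-2.401, -2.019, 0.001]
ft_force: [0.2, 0.7, -0.6]
grip_width: 0.522
grip_force: 19.9
t 5.78 pos [ 0.5177 -0.3488  0.1566] yang -9.9 tilt 0.27 turn -0.004 shift before turn [-2.2  4.7 92.5] after turn [-2.2  4.7 92.5] q [ 0.86  0.33 -0.38  1.59  0.13  1.25  0.28] F [ 0.2  0.7 -0.6] w 45.4 g 19.9
```

View pics/m2.png

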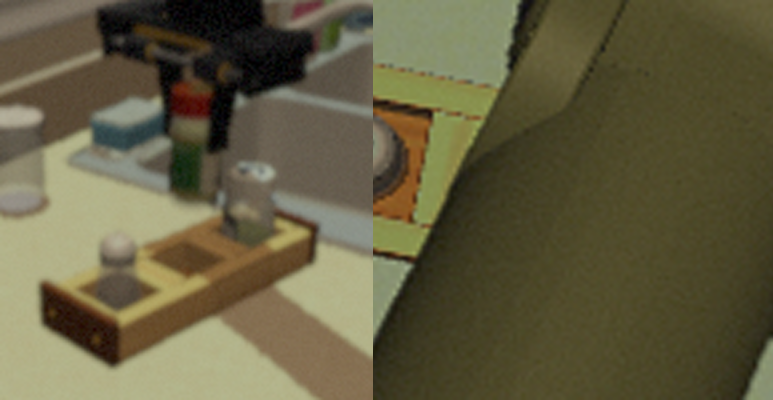

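The red jar hangs upright over the middle well, clear of the white jar. I'll lower it and watch the force.

```bash
python3 -m crank '[[[-2,4,0,0,0.6],[0,0,15,0,0.6],[0,0,15,0,0.6],[0,0,15,0,0.6],[0,0,5,0,0.6],[0,0,0,0,0.6],[0,0,0,0,0.6]]]'
python3 - <<'E'
from h import *
to(.5216,-.3515,.064,-9.6)
E
```

```text
time: 6.47
position: [0.523, -0.3533, 0.1096]
tool_rot: [2.404, 2.021, 0.0]
ft_force: [0.4, 0.1, -0.4]
grip_width: 0.51
grip_force: 19.9
t 6.47 pos [ 0.523  -0.3533  0.1096] yang -9.9 tilt 0.07 turn -0.005 shift before turn [ 1.6 -1.8 45.5] after turn [ 1.6 -1.7 45.5] q [ 0.85  0.38 -0.37  1.63  0.15  1.16  0.27] F [ 0.4  0.1 -0.4] w 44.4 g 19.9
```

```bash
python3 -m crank '[[[1,-1,8,0,0.6],[0,0,8,0,0.6],[0,0,8,0,0.6],[0,0,6,0,0.6],[0,0,5,0,0.6],[0,0,4,0,0.6],[0,0,0,0,0.6],[0,0,0,0,0.6]]]'
python3 - <<'E'
from h import *
to(.5216,-.3515,.064,-9.6)
E
```

```text
time: 7.13
position: [0.5215, -0.3518, 0.0693]
tool_rot: [-2.405, -2.021, 0.0]
ft_force: [-0.4, 0.1, -2.1]
grip_width: 0.514
grip_force: 19.9
t 7.13 pos [ 0.5215 -0.3518  0.0693] yang -9.9 tilt 0.02 turn -0.005 shift before turn [0.3 0.  5.3] after turn [0.3 0.  5.3] q [ 0.85  0.42 -0.37  1.67  0.16  1.09  0.26] F [-0.4  0.1 -2.1] w 44.7 g 19.9
```

```bash
python3 -m crank '[[[0,0,2,0,0.6],[0,0,2,0,0.6],[0,0,0,0,0.6],[0,0,0,0,0.6]]]'
python3 -m crank '[[[0,0,2,0,0.6],[0,0,0,0,0.6],[0,0,0,0,0.6]]]'
python3 - <<'E'
from h import *
to(.5216,-.3515,.064,-9.6)
E
```

```text
time: 7.47
position: [0.5216, -0.3519, 0.0656]
tool_rot: [2.405, 2.021, -0.0]
ft_force: [-0.7, 0.3, -1.0]
grip_width: 0.517
grip_force: 19.9
time: 7.72
position: [0.5217, -0.3522, 0.0644]
tool_rot: [2.405, 2.021, -0.001]
ft_force: [-2.1, -0.0, 4.1]
grip_width: 0.515
grip_force: 20.0
t 7.72 pos [ 0.5217 -0.3522  0.0644] yang -9.9 tilt 0.04 turn -0.006 shift before turn [ 0.7 -0.2  0.4] after turn [ 0.7 -0.2  0.4] q [ 0.85  0.42 -0.37  1.67  0.17  1.08  0.26] F [-2.1 -0.   4.1] w 44.8 g 20.0
```

Touchdown on the well floor (4 N at the expected height), so I'll let go and rise.

```bash
python3 -m crank '[[[0,0,0,0,0.2],[0,0,0,0,-0.2],[0,0,0,0,-1],[0,0,0,0,-1],[0,0,0,0,-1],[0,0,0,0,-1],[0,0,-15,0,-1],[0,0,-25,0,-1],[0,0,-25,0,-1],[0,0,-25,0,-1]]]'
python3 -m crank '[[[-20,0,-25,0,-1],[-25,0,-10,0,-1],[-25,-0,0,0,-1],[-20,0,0,0,-1],[0,0,0,0,-1],[0,0,0,0,-1]]]'
python3 - <<'E'
from h import *
to(.507,-.440,.064,-9.6)
w=grab("wrist","pics/w3.png");grab("scene","pics/s3.png");
a=cv2.imread("pics/w3.png")
b=cv2.resize(cv2.imread("pics/s3.png")[110:238,250:365],None,fx=3,fy=3,interpolation=cv2.INTER_CUBIC)
cv2.imwrite("pics/m3.png",np.hstack([a[:,60:460],b[:384]]))
E
```

```text
time: 8.55
position: [0.5214, -0.3516, 0.1541]
tool_rot: [-2.404, -2.021, 0.0]
ft_force: [1.0, -0.2, -0.1]
grip_width: 0.99
grip_force: 0.0
time: 9.05
position: [0.5052, -0.4418, 0.1879]
tool_rot: [-2.407, -2.017, 0.0]
ft_force: [0.4, 1.7, -0.3]
grip_width: 1.002
grip_force: 0.0
t 9.05 pos [ 0.5052 -0.4418  0.1879] yang -10.1 tilt 0.05 turn -0.008 shift before turn [  2.    1.6 123.9] after turn [  2.    1.6 123.9] q [ 0.93  0.4  -0.34  1.43  0.13  1.33  0.41] F [ 0.4  1.7 -0.3] w 87.2 g 0.0
```

View pics/m3.png

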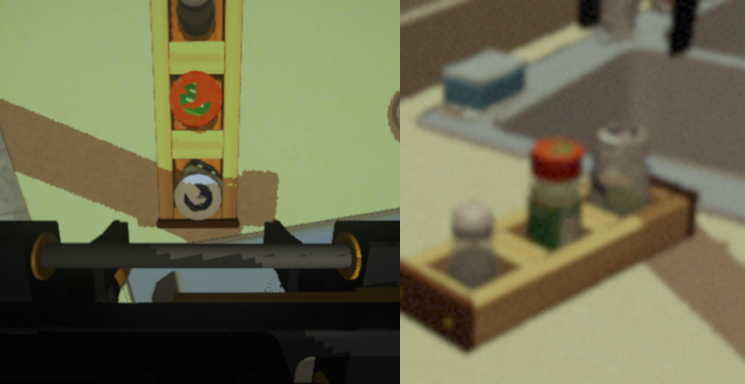

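The red jar stands upright in its well, at (195,98) in the left half. The white lid is at wrist (257,196). Next I need the yaw of the white jar's square body, so I'll put the close crops together.

```bash
python3 - <<'E'
from h import *
z=lambda f,x,y,w,h,W,H:cv2.convertScaleAbs(cv2.resize(cv2.imread(f)[y:y+h,x:x+w],(W,H),interpolation=cv2.INTER_CUBIC),alpha=1.5,beta=10)
w=z("pics/w3.png",220,145,75,90,400,480); t=z("pics/top0.png",318,195,50,60,400,480)
cv2.imwrite("pics/m4.png",np.hstack([w,t]))
d=grab("wrist");print(plane(d,257,196,.104))
E
```

```text
[ 0.50922337 -0.4338729   0.104     ]
```

View pics/m4.png

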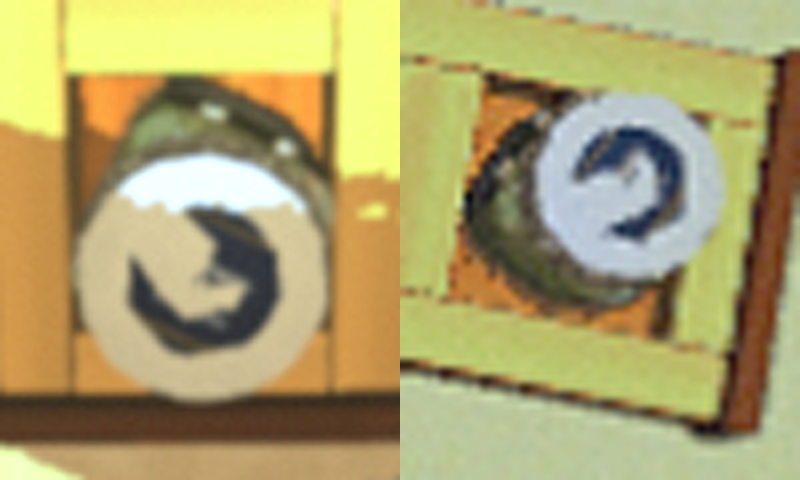

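In the wrist crop the body's edges run about 25–30° clockwise from the rack axes, and the top crop agrees, at roughly 20°. I'll turn the gripper about 0.42 rad to meet the flats.

```bash
python3 -m crank '[[[2,2,10,0.1,-1],[0,0,20,0.11,-1],[0,0,20,0.11,-1],[0,0,20,0.11,-1],[0,0,10,0,-1],[0,0,0,0,-1]]]'
python3 - <<'E'
from h import *
to(.507,-.4385,.055)
E
```

```text
time: 9.7
position: [0.5076, -0.4364, 0.1056]
tool_rot: [-2.773, -1.466, 0.003]
ft_force: [-0.2, 0.4, 0.1]
grip_width: 0.998
grip_force: 0.0
t 9.7 pos [ 0.5076 -0.4364  0.1056] yang -34.3 tilt 0.3 turn 0 shift before turn [-2.1  1.  50.6] after turn [-2.1  1.  50.6] q [ 0.87  0.45 -0.27  1.52  0.12  1.19 -0.01] F [-0.2  0.4  0.1] w 86.9 g 0.0
```

```bash
python3 -m crank '[[[-2,1,15,0,-1],[0,0,15,0,-1],[0,0,12,0,-1],[0,0,8,0,-1],[0,0,0,0,-0.3],[0,0,0,0,0],[0,0,0,0,0.2],[0,0,0,0,0.5],[0,0,0,0,0.5],[0,0,0,0,0.5]]]' 8
python3 -m crank '[[[0,0,0,0,0.6],[0,0,0,0,0.6],[0,0,0,0,0.6],[0,0,0,0,0.6]]]'
python3 - <<'E'
from h import *
to(.507,-.4385,.055)
E
```

```text
time: 10.53
position: [0.5084, -0.4414, 0.0593]
tool_rot: [2.78, 1.461, 0.0]
ft_force: [-0.5, 1.1, -0.4]
grip_width: 0.631
grip_force: 0.0
time: 10.87
position: [0.5081, -0.4412, 0.0588]
tool_rot: [2.781, 1.462, -0.0]
ft_force: [-0.8, 0.5, 1.7]
grip_width: 0.523
grip_force: 8.0
t 10.87 pos [ 0.5081 -0.4412  0.0588] yang -34.5 tilt 0.01 turn 0 shift before turn [ 1.6 -2.4  3.8] after turn [ 1.6 -2.4  3.8] q [ 0.87  0.5  -0.26  1.56  0.14  1.1  -0.02] F [-0.8  0.5  1.7] w 45.5 g 8.0
```

The opening is about 47 mm, so the pads sit on the flats. Now I'll grip harder and draw it straight up.

```bash
python3 -m crank '[[[0,0,0,0,0.6],[0,0,0,0,0.6],[0,0,-10,0,0.6],[0,0,-12,0,0.6],[0,0,-15,0,0.6],[0,0,-15,0,0.6],[0,0,-15,0,0.6],[0,0,-15,0,0.6],[0,0,-13,0,0.6],[0,0,0,0,0.6]]]' 25
python3 -m crank '[[[0,0,0,-0.1,0.6],[0,0,0,-0.11,0.6],[0,0,0,-0.11,0.6],[0,0,0,-0.11,0.6],[0,0,0,0,0.6],[0,0,0,0,0.6]]]'
python3 - <<'E'
from h import *
to(.4885,-.5395,.102,-9.9)
w=grab("wrist","pics/w5.png");s=grab("scene","pics/s5.png")
E
```

```text
time: 11.7
position: [0.5099, -0.4424, 0.158]
tool_rot: [2.775, 1.459, 0.004]
ft_force: [-0.4, -0.9, -0.4]
grip_width: 0.515
grip_force: 25.0
time: 12.2
position: [0.5079, -0.441, 0.1531]
tool_rot: [-2.408, -2.017, -0.0]
ft_force: [-0.8, 0.2, -1.8]
grip_width: 0.519
grip_force: 25.0
t 12.2 pos [ 0.5079 -0.441   0.1531] yang -10.1 tilt 0.04 turn -0.003 shift before turn [-100.4   -1.8   51. ] after turn [-100.4   -2.1   51. ] q [ 0.93  0.43 -0.34  1.47  0.14  1.27  0.4 ] F [-0.8  0.2 -1.8] w 45.2 g 25.0
```

```bash
python3 -m crank '[[[-20,0,0,0,0.6],[-20,0,0,0,0.6],[-20,0,0,0,0.6],[-20,0,0,0,0.6],[-10,0,0,0,0.6],[0,0,15,0,0.6],[0,0,15,0,0.6],[0,0,15,0,0.6],[0,0,10,0,0.6],[0,0,0,0,0.6]]]'
python3 -m crank '[[[0,0,4,0,0.6],[0,0,0,0,0.6],[0,0,0,0,0.6]]]' 10
python3 - <<'E'
from h import *
to(.498,-.4884,.094)
E
```

```text
time: 13.13
position: [0.4916, -0.528, 0.0954]
tool_rot: [-2.401, -2.018, 0.0]
ft_force: [-0.6, 0.9, -1.5]
grip_width: 0.521
grip_force: 25.0
time: 13.38
position: [0.493, -0.5301, 0.0955]
tool_rot: [2.404, 2.02, 0.0]
ft_force: [-0.7, -0.3, -0.8]
grip_width: 0.522
grip_force: 10.0
t 13.38 pos [ 0.493  -0.5301  0.0955] yang -9.9 tilt 0.08 turn 0 shift before turn [41.9 -2.3  1.5] after turn [41.9 -2.3  1.5] q [ 0.99  0.57 -0.3   1.38  0.17  1.22  0.51] F [-0.7 -0.3 -0.8] w 45.5 g 10.0
```

```bash
for i in 1 ; do :; done
python3 -m crank '[[[7,0,0,0,0.6],[6,0,0,0,0.6],[0,0,0,0,0.6]]]' | egrep 'pos|ft'
python3 -m crank '[[[3,0,0,0,0.6],[2,0,0,0,0.6],[0,0,0,0,0.6]]]' | egrep 'pos|ft'
python3 -m crank '[[[3,0,-1,0,0.6],[2,0,-1,0,0.6],[0,0,0,0,0.6]]]' | egrep 'pos|ft'
```

```text
position: [0.496, -0.5152, 0.0954]
ft_force: [0.9, -0.1, -1.2]
position: [0.4959, -0.5122, 0.0951]
ft_force: [0.2, -0.4, -0.7]
position: [0.4966, -0.5065, 0.0966]
ft_force: [-0.6, -1.1, -0.3]
```

```bash

python3 -m crank '[[[3,0,0,0,0.6],[3,0,-1,0,0.6],[0,0,0,0,0.6]]]' | egrep 'pos|ft'
python3 -m crank '[[[3,0,0,0,0.6],[3,0,-1,0,0.6],[0,0,0,0,0.6]]]' | egrep 'pos|ft'
python3 -c "
from h import *
to(.498,-.4884,.094);grab('scene','pics/s6.png')"
```

```text
position: [0.4979, -0.5002, 0.0976]
ft_force: [-0.8, -0.4, -0.7]
position: [0.499, -0.4943, 0.0987]
ft_force: [0.3, -0.2, -0.5]
t 14.63 pos [ 0.499  -0.4943  0.0987] yang -9.9 tilt 0.03 turn 0 shift before turn [ 5.7 -2.   4.7] after turn [ 5.7 -2.   4.7] q [ 0.97  0.53 -0.31  1.44  0.16  1.2   0.46] F [ 0.3 -0.2 -0.5] w 45.7 g 10.0
```

```bash
python3 - <<'E'
from h import *
w=grab("wrist","pics/w6.png")
Ti=np.linalg.inv(np.array(w["T_tool_cam"]))
K=np.array([[w["fx"],0,w["cx"]],[0,w["fy"],w["cy"]],[0,0,1.]])
pts=np.array([[0,0,0],[0,0,-.019],[0,0,-.045],[.026,0,-.019],[.03,0,-.03],[.02,0,-.04],[-.07,0,-.019],[0,0,.053]])
c=(Ti[:3,:3]@pts.T).T+Ti[:3,3]
print(c.round(3).tolist());print(cv2.projectPoints(c,np.zeros(3),np.zeros(3),K,np.array([w["k1"],0,0,0]))[0][:,0].round(0).tolist())
a=cv2.imread("pics/w5.png")[100:340,150:360];b=cv2.imread("pics/w6.png")[100:340,150:360];s=cv2.resize(cv2.imread("pics/s6.png")[110:230,270:390],None,fx=3,fy=3,interpolation=cv2.INTER_CUBIC)
H=360;f=lambda i:cv2.resize(i,(210,H//1)) if 0 else cv2.copyMakeBorder(i,0,H-240,0,0,cv2.BORDER_CONSTANT)
cv2.imwrite("pics/m6.png",cv2.convertScaleAbs(np.hstack([f(a),f(b),s]),alpha=1.6))
E
```

```text
[[-0.0, 0.027, 0.173], [-0.0, 0.031, 0.154], [-0.0, 0.038, 0.129], [-0.0, 0.006, 0.148], [-0.0, 0.005, 0.136], [-0.0, 0.017, 0.129], [-0.0, 0.099, 0.172], [-0.0, 0.013, 0.224]]
[[255.0, 237.0], [255.0, 251.0], [255.0, 275.0], [255.0, 207.0], [255.0, 206.0], [255.0, 232.0], [255.0, 351.0], [255.0, 212.0]]
```

View pics/m6.png

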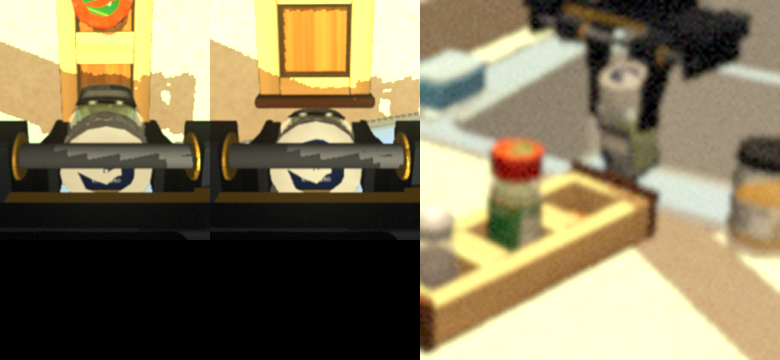

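The left panels show the white jar still upright in the fingers, with the cheek's outer edge at wrist row ~207 just ahead of it. The scene panel shows the jar beyond the cheek, so contact hasn't happened yet. I'll measure the gap.

```bash
cat > cheek.py <<'E'
from h import *
w=grab("wrist");s=st()
im=w["pixels"].astype(int)
col=im[150:260,250:262].mean(1)
M=R.from_rotvec(s["tool_rot"]).as_matrix()
for r in range(180,236,2):
    p=plane(w,255.5,r,.048);print(r,im[r,250:262].mean(0).round(),(M.T@(p-s["position"])*1000)[:2].round(1),p.round(4))
E
python3 cheek.py
```

```text
180 [181. 200.  96.] [27.4  0.3] [ 0.5038 -0.4677  0.048 ]
182 [181. 195.  94.] [25.8  0.3] [ 0.5036 -0.4693  0.048 ]
184 [181. 193.  92.] [24.2  0.3] [ 0.5033 -0.4709  0.048 ]
186 [170. 166.  77.] [22.6  0.3] [ 0.503  -0.4725  0.048 ]
188 [155. 113.  51.] [20.9  0.3] [ 0.5027 -0.4741  0.048 ]
190 [154. 109.  50.] [19.3  0.3] [ 0.5024 -0.4757  0.048 ]
192 [153. 108.  49.] [17.6  0.3] [ 0.5021 -0.4774  0.048 ]
194 [107.  75.  34.] [16.   0.3] [ 0.5019 -0.479   0.048 ]
196 [39. 27. 13.] [14.3  0.3] [ 0.5016 -0.4806  0.048 ]
198 [52. 33. 16.] [12.6  0.3] [ 0.5013 -0.4823  0.048 ]
200 [60. 36. 18.] [10.9  0.3] [ 0.501  -0.4839  0.048 ]
202 [62. 37. 17.] [9.3 0.3] [ 0.5007 -0.4856  0.048 ]
204 [61. 36. 17.] [7.6 0.3] [ 0.5004 -0.4873  0.048 ]
206 [59. 37. 19.] [5.9 0.3] [ 0.5001 -0.4889  0.048 ]
208 [69. 55. 35.] [4.2 0.3] [ 0.4998 -0.4906  0.048 ]
210 [46. 42. 32.] [2.5 0.3] [ 0.4995 -0.4923  0.048 ]
212 [32. 28. 18.] [0.7 0.3] [ 0.4992 -0.494   0.048 ]
214 [29. 25. 15.] [-1.   0.3] [ 0.4989 -0.4957  0.048 ]
216 [48. 45. 30.] [-2.7  0.3] [ 0.4986 -0.4974  0.048 ]
218 [67. 61. 46.] [-4.5  0.3] [ 0.4983 -0.4991  0.048 ]
220 [68. 62. 48.] [-6.2  0.3] [ 0.498  -0.5008  0.048 ]
222 [128. 119.  92.] [-8.   0.3] [ 0.4977 -0.5026  0.048 ]
224 [153. 143. 112.] [-9.7  0.3] [ 0.4974 -0.5043  0.048 ]
226 [153. 143. 112.] [-11.5   0.3] [ 0.4971 -0.506   0.048 ]
228 [153. 144. 113.] [-13.3   0.3] [ 0.4968 -0.5078  0.048 ]
230 [153. 145. 114.] [-15.    0.3] [ 0.4965 -0.5095  0.048 ]
232 [154. 146. 115.] [-16.8   0.3] [ 0.4962 -0.5113  0.048 ]
234 [154. 147. 115.] [-18.6   0.3] [ 0.4959 -0.5131  0.048 ]
```

Cheek edge is at tool x ≈ +5 mm, less than the jar's 23 mm half-width, so the jar has already begun pivoting (about 15°). I'll carry on along the pivot arc.

```bash

python3 -m crank '[[[6,0,0,0,0.6],[6,0,1,0,0.6],[5,0,1,0,0.6],[6,0,1,0,0.6],[0,0,0,0,0.6]]]' | egrep 'pos|ft'
python3 -m crank '[[[6,0,2,0,0.6],[5,0,2,0,0.6],[5,0,3,0,0.6],[0,0,0,0,0.6]]]' | egrep 'pos|ft'
cat > lid.py <<'E'
from h import *
w=grab("wrist","pics/w.png");to(0.5,-.49,.09)
im=w["pixels"].astype(int)
h=cv2.cvtColor(w["pixels"],cv2.COLOR_RGB2HSV).astype(int)
M=np.array(w["T_tool_cam"])
prev=None
for r in range(120,262,3):
    c=im[r,250:262].mean(0).round().astype(int);print(r,*c,end=' | ')
print()
def at(r): # point on tool plane y=0 given hypothesis: lid-centre dist 26 from grip
    pass
E
python3 lid.py
```

```text
position: [0.5033, -0.4703, 0.0953]
ft_force: [-0.3, 0.0, -0.3]
position: [0.5059, -0.4547, 0.0878]
ft_force: [-0.3, -1.0, 0.1]
t 15.58 pos [ 0.5057 -0.4556  0.0881] yang -9.8 tilt 0.06 turn 0 shift before turn [-34.9   0.3  -1.9] after turn [-34.9   0.3  -1.9] q [ 0.94  0.49 -0.32  1.51  0.16  1.16  0.41] F [ 0.1 -0.6 -0.7] w 45.3 g 10.0
120 178 188 93 | 123 182 203 104 | 126 182 203 103 | 129 182 201 98 | 132 184 187 89 | 135 184 182 86 | 138 184 182 85 | 141 184 185 87 | 144 183 195 94 | 147 183 200 96 | 150 183 199 96 | 153 183 193 92 | 156 184 184 88 | 159 184 120 41 | 162 184 121 42 | 165 184 120 42 | 168 184 119 41 | 171 183 118 41 | 174 183 118 41 | 177 183 118 41 | 180 183 118 40 | 183 170 107 37 | 186 110 66 24 | 189 109 66 23 | 192 108 65 23 | 195 108 64 24 | 198 108 63 23 | 201 107 63 23 | 204 107 63 24 | 207 106 63 23 | 210 106 62 23 | 213 105 62 23 | 216 61 42 20 | 219 65 50 30 | 222 122 112 86 | 225 123 113 87 | 228 124 114 87 | 231 125 115 88 | 234 114 106 83 | 237 23 25 34 | 240 57 47 30 | 243 26 24 24 | 246 45 43 37 | 249 61 59 51 | 252 73 72 62 | 255 80 77 67 | 258 77 75 65 | 261 50 48 42 |
```

```bash
python3 - <<'E'
from h import *
for f in("w5","w6","w"):
    im=cv2.imread(f"pics/{f}.png").astype(int)[:,:,::-1]
    print(f)
    for r in (198,201,204,207,210,213,216,219,222,225,228,231,234,237):
        row=im[r]; m=(row.min(1)>60)&(row.max(1)-row.min(1)<60)
        xs=np.where(m[190:320])[0]+190
        print(r,row[250:262].mean(0).round().astype(int),xs.min() if len(xs) else 0,xs.max() if len(xs) else 0,len(xs))
E
```

```text
w5
198 [35 31 18] 300 319 8
201 [27 24 13] 240 319 15
204 [60 58 31] 241 319 10
207 [77 77 42] 300 300 1
210 [76 76 45] 211 283 5
213 [61 56 42] 223 287 16
216 [62 57 44] 222 289 22
219 [79 73 55] 207 305 24
222 [62 56 43] 204 293 17
225 [68 63 48] 221 309 9
228 [149 141 110] 190 319 42
231 [151 142 110] 190 319 54
234 [149 140 108] 191 319 69
237 [147 137 106] 192 319 70
w6
198 [52 32 15] 315 315 1
201 [62 36 17] 315 319 2
204 [60 36 17] 315 319 2
207 [60 40 22] 319 319 1
210 [46 42 31] 235 318 4
213 [26 22 12] 231 281 11
216 [48 44 30] 227 284 6
219 [70 63 48] 207 319 28
222 [129 119  93] 204 319 49
225 [153 143 112] 221 319 67
228 [153 144 113] 201 319 72
231 [154 146 114] 221 319 72
234 [155 147 116] 197 319 74
237 [155 148 116] 194 319 76
w
198 [108  63  23] 0 0 0
201 [107  63  23] 0 0 0
204 [107  63  24] 0 0 0
207 [106  63  23] 0 0 0
210 [106  62  23] 0 0 0
213 [105  62  23] 0 0 0
216 [61 42 20] 197 197 1
219 [65 50 30] 0 0 0
222 [122 112  86] 243 268 26
225 [123 113  87] 236 275 40
228 [124 114  87] 231 281 51
231 [125 115  88] 226 312 61
234 [114 106  83] 197 315 68
237 [23 25 34] 194 318 53
```

```bash
cat > tilt.py <<'E'
from h import *
def proj(d,P):
    Ti=np.linalg.inv(d["T"]);K=np.array([[d["fx"],0,d["cx"]],[0,d["fy"],d["cy"]],[0,0,1.]])
    c=(Ti[:3,:3]@np.atleast_2d(P).T).T+Ti[:3,3]
    return cv2.projectPoints(c,np.zeros(3),np.zeros(3),K,np.array([d["k1"],0,0,0.]))[0][:,0]
s=st();M=R.from_rotvec(s["tool_rot"]).as_matrix();p=s["position"]
d=grab("scene","pics/s.png");w=grab("wrist","pics/w.png")
for th in(0,20,45,60,75,90):
    t=np.radians(th);a=np.array([np.sin(t),0,-np.cos(t)]);f=np.array([np.cos(t),0,np.sin(t)]);g=np.array([0,0,-.019])
    P=np.array([g+.026*a,g+.026*a+.0217*f,g-.072*a,g-.072*a+.0235*f])
    W=(M@P.T).T+p
    print(th,"scene lidc,base",proj(d,W)[[0,2]].round(0).tolist(),"wrist lidc,lidfront",proj(w,W)[:2,1].round(0).tolist(),"low z",W[3,2].round(3))
im=d["pixels"];h=cv2.cvtColor(im,cv2.COLOR_RGB2HSV)
c=proj(d,(M@np.array([0,0,-.019])+p))[0].astype(int);print("grip px",c)
x0,y0=c-24
for y in range(y0,y0+70,2):
    print(y," ".join(f"{h[y,x,1]//26}{h[y,x,2]//26}" for x in range(x0,x0+50,2)))
print("x0",x0)
E
python3 tilt.py
```

```text
0 scene lidc,base [[329.0, 141.0], [326.0, 175.0]] wrist lidc,lidfront [274.0, 231.0] low z 0.035
20 scene lidc,base [[327.0, 143.0], [332.0, 171.0]] wrist lidc,lidfront [255.0, 210.0] low z 0.031
45 scene lidc,base [[324.0, 146.0], [338.0, 163.0]] wrist lidc,lidfront [232.0, 194.0] low z 0.04
60 scene lidc,base [[323.0, 148.0], [341.0, 157.0]] wrist lidc,lidfront [220.0, 190.0] low z 0.051
75 scene lidc,base [[322.0, 150.0], [344.0, 150.0]] wrist lidc,lidfront [211.0, 191.0] low z 0.066
90 scene lidc,base [[322.0, 153.0], [345.0, 144.0]] wrist lidc,lidfront [206.0, 196.0] low z 0.084
grip px [328 150]
126 12 10 10 20 52 43 22 11 10 50 41 42 33 43 42 23 11 00 10 00 20 01 10 11 11
128 13 11 00 10 61 42 12 12 12 11 22 23 23 23 23 22 11 20 00 11 30 20 20 40 01
130 05 04 03 02 21 41 01 11 12 12 12 23 23 22 21 01 11 20 11 21 10 60 40 20 40
132 05 05 05 05 14 13 10 20 20 21 22 22 11 11 00 60 11 21 52 61 30 10 40 40 20
134 05 05 15 15 14 13 11 70 90 30 22 23 22 21 00 20 10 51 53 32 31 10 40 70 20
136 05 15 14 13 23 23 11 90 20 20 23 24 23 11 10 10 30 61 52 21 11 11 90 80 20
138 14 13 23 23 
[... 1581 characters left out ...]
5 54 54 53 53 53 63 53 63 53 63 54 55 55 55 55 54 63 23 14 05
180 32 22 32 44 46 46 46 55 54 53 53 53 54 54 55 55 55 55 54 54 63 62 23 25 25
182 32 23 33 44 46 46 46 46 46 55 54 55 46 46 55 55 54 54 53 53 53 52 33 26 26
184 33 33 33 44 46 46 46 46 46 46 46 46 46 46 45 54 53 53 53 63 53 52 43 35 26
186 33 33 33 43 54 46 46 46 46 46 46 46 55 54 54 53 53 63 53 53 63 62 43 35 35
188 33 33 33 43 45 46 46 46 46 46 55 54 54 53 53 63 53 53 53 63 63 52 44 35 44
190 33 34 45 46 46 46 46 46 55 54 63 54 53 53 63 63 53 53 63 43 44 44 35 35 35
192 45 46 46 46 46 46 55 54 54 54 53 53 53 53 63 53 63 53 44 44 34 35 35 35 35
194 46 46 46 46 55 54 54 53 54 63 53 53 53 53 63 53 43 44 35 34 35 35 35 35 35
x0 304
```

```bash
cat > lidxz.py <<'E'
from h import *
import sys
s=st();M=R.from_rotvec(s["tool_rot"]).as_matrix();p=s["position"]
T=M.T
def onplane(d,u,v):
    o,r=ray(d,u,v);o=T@(o-p);r=T@r;return (o-r*o[1]/r[1])[[0,2]]*1000
d=grab("scene","pics/s.png");im=d["pixels"].astype(int)
h=cv2.cvtColor(d["pixels"],cv2.COLOR_RGB2HSV).astype(int)
g=cv2.GaussianBlur(d["pixels"],(3,3),0).astype(int)
m=((g.min(2)>72)).astype(np.uint8); x0,y0,x1,y1=map(int,sys.argv[1:5])
k=np.zeros_like(m);k[y0:y1,x0:x1]=1;m*=k
m=cv2.morphologyEx(m,cv2.MORPH_CLOSE,np.ones((5,5)))
n,l,stt,c=cv2.connectedComponentsWithStats(m);i=1+np.argmax(stt[1:,4])
cn=cv2.findContours((l==i).astype(np.uint8),cv2.RETR_EXTERNAL,cv2.CHAIN_APPROX_NONE)[0][0]
print(c[i],stt[i],cv2.fitEllipse(cn)); print("lid centre tool x,z mm",onplane(d,*c[i]))
for y in range(y0,y1): print(y,"".join(".#"[v] for v in (l==i)[y,x0:x1].astype(int)))
E
python3 lidxz.py 318 126 346 160
```

```text
[327.25490196 143.34640523] [321 135  14  16 153] ((327.260498046875, 143.25570678710938), (12.536505699157715, 14.274524688720703), 12.355900764465332)
lid centre tool x,z mm [  7.06030506 -40.02975434]
126 ............................
127 ............................
128 ............................
129 ............................
130 ............................
131 ............................
132 ............................
133 ............................
134 ............................
135 ........##..................
136 .......####.................
137 .......####.................
138 ......#####.................
139 .....###########............
140 .....############...........
141 ....#############...........
142 ...##############...........
143 ...#############............
144 ...#############............
145 ...#############............
146 ...#############............
147 ....###########.............
148 ....###########.............
149 .....#########..............
150 .......#####................
151 ............................
152 ............................
153 ............................
154 ............................
155 ............................
156 ............................
157 ............................
158 ............................
159 ............................
```

```bash

python3 -m crank '[[[0,0,0,0,0.6],[0,0,0,0,0.6],[0,0,-15,0,0.6],[0,0,-20,0,0.6],[0,0,-25,0,0.6],[0,0,-25,0,0.6],[0,0,-20,0,0.6],[0,0,0,0,0.6],[0,0,0,0,0.6]]]' 40 | egrep 'pos|ft|grip'
python3 lidxz.py 310 80 346 135
python3 - <<'E'
from h import *
h=cv2.cvtColor(cv2.imread("pics/s.png"),cv2.COLOR_BGR2HSV)
for y in range(96,160,2):
    print(y," ".join(f"{h[y,x,0]//10:2d}{h[y,x,1]//26}{h[y,x,2]//26}" for x in range(314,366,2)))
E
```

```text
position: [0.5059, -0.4574, 0.1948]
ft_force: [-0.1, 1.1, -1.8]
grip_width: 0.518
grip_force: 40.0
[324.08333333 117.96428571] [310  95  32  40 588] ((326.8987121582031, 118.28874206542969), (31.88558578491211, 41.435462951660156), 27.24131965637207)
lid centre tool x,z mm [27.37691727 -6.24924048]
80 ....................................
81 ....................................
82 ....................................
83 ....................................
84 ....................................
85 ....................................
86 ....................................
87 ....................................
88 ....................................
89 ....................................
90 ....................................
91 ....................................
92 ....................................
93 ....................................
94 ....................................
95 ..................#######...........
96 ..................##########........
97 .................############.......
98 .................############.......
99 .................############.......

[... 5020 characters left out ...]
  123  123  223  223  223  123
150  123  123  123  123  223  123  123  124  124  124  124  124  123  123  123  223  123  123  123  223  223  223  123  123  123  123
152  123  223  223  123  223  123  123  124  124  124  124  223  123  223  123  123  123  123  223  223  223  123  123  223  123  123
154  123  223  123  123  123  123  123  124  124  124  124  123  123  123  123  123  123  123  123  223  123  123  223  123  123  123
156  123  123  123  123  123  123  124  224  224  124  123  124  123  223  123  123  223  123  123  223  123  123  123  123  123  123
158  123  123  123  123  123  123  123  124  124  224  123  123  123  123  123  123  123  123  123  223  223  123  123  223  123  123
```

```bash
python3 - <<'E'
from h import *
exec(open("tilt.py").read().split("s=st()")[0])
s=st();M=R.from_rotvec(s["tool_rot"]).as_matrix();p=s["position"];d=grab("scene","pics/s.png")
print(p)
ph=np.linspace(0,2*np.pi,40)
for L in(72,80):
  for th in(0,15,30,40,50,60,70):
    t=np.radians(th);a=np.array([np.sin(t),0,-np.cos(t)]);f=np.array([np.cos(t),0,np.sin(t)]);g=np.array([0,0,-.019]);y=np.array([0,1,0])
    lid=g+(.098-L/1000)*a+.0217*(np.cos(ph)[:,None]*f+np.sin(ph)[:,None]*y)
    base=g-L/1000*a+.0245*(np.cos(ph)[:,None]*f+np.sin(ph)[:,None]*y)
    q=lambda P:proj(d,(M@P.T).T+p)
    l,b=q(lid),q(base)
    print(L,th,"lid c",l.mean(0).round(),"bbox",l.min(0).round(),l.max(0).round(),"base c",b.mean(0).round(),"bbox",b.min(0).round(),b.max(0).round())
E
```

```text
[ 0.50508747 -0.45682754  0.1930293 ]
72 0 lid c [332. 101.] bbox [324.  99.] [341. 104.] base c [329. 139.] bbox [320. 135.] [339. 142.]
72 15 lid c [331. 102.] bbox [322.  98.] [340. 106.] base c [334. 136.] bbox [325. 131.] [344. 141.]
72 30 lid c [329. 104.] bbox [320.  98.] [338. 110.] base c [338. 132.] bbox [329. 125.] [348. 139.]
72 40 lid c [328. 105.] bbox [320.  98.] [336. 112.] base c [341. 129.] bbox [332. 121.] [350. 136.]
72 50 lid c [327. 107.] bbox [319.  99.] [335. 114.] base c [343. 125.] bbox [335. 116.] [352. 133.]
72 60 lid c [326. 108.] bbox [319. 100.] [334. 117.] base c [346. 120.] bbox [337. 111.] [354. 129.]
72 70 lid c [326. 110.] bbox [318. 101.] [333. 119.] base c [347. 116.] bbox [339. 106.] [355. 125.]
80 0 lid c [332. 105.] bbox [323. 102.] [341. 107.] base c [329. 142.] bbox [320. 138.] [339. 145.]
80 15 lid c [331. 105.] bbox [322. 101.] [340. 109.] base c [334. 139.] bbox [325. 134.] [344. 144.]
80 30 lid c [330. 106.] bbox [321. 100.] [338. 112.] base c [339. 134.] bbox [330. 128.] [348. 141.]
80 40 lid c [329. 107.] bbox [321. 100.] [337. 114.] base c [342. 130.] bbox [333. 123.] [351. 138.]
80 50 lid c [328. 108.] bbox [321. 100.] [337. 116.] base c [345. 126.] bbox [336. 118.] [353. 134.]
80 60 lid c [328. 109.] bbox [320. 101.] [336. 118.] base c [347. 121.] bbox [339. 112.] [355. 130.]
80 70 lid c [327. 111.] bbox [320. 102.] [335. 119.] base c [349. 116.] bbox [341. 107.] [357. 125.]
```

The scene masks put the lid at (331,102) and the base at about (342,124), which matches a tilt of about 45° that held through the lift. I'll go back down and continue the pivot to about 75°, keeping TCP z at or above 0.070.

```bash

python3 -m crank '[[[-1,0,25,0,0.6],[-1,0,25,0,0.6],[0,0,25,0,0.6],[0,0,20,0,0.6],[0,0,6,0,0.6],[0,0,0,0,0.6],[0,0,0,0,0.6]]]' 40| egrep 'pos|ft'
python3 -m crank '[[[0,0,0,0,0.6],[0,0,0,0,0.6]]]' 12| egrep 'pos|ft'
python3 -c "
from h import *
to(.5066,-.4549,.0882)"
```

```text
position: [0.5049, -0.4587, 0.0923]
ft_force: [-0.0, -0.4, -0.0]
position: [0.5059, -0.4593, 0.0942]
ft_force: [-0.1, -0.1, -0.6]
t 17.33 pos [ 0.5059 -0.4593  0.0942] yang -9.9 tilt 0.14 turn 0 shift before turn [ 4.4 -0.1  6. ] after turn [ 4.4 -0.1  6. ] q [ 0.94  0.49 -0.32  1.5   0.16  1.17  0.42] F [-0.1 -0.1 -0.6] w 45.6 g 12.0
```

```bash

python3 -m crank '[[[4,0,2,0,0.6],[4,0,3,0,0.6],[4,0,3,0,0.6],[3,0,3,0,0.6],[0,0,0,0,0.6],[0,0,0,0,0.6]]]' | egrep 'pos|ft'
python3 -m crank '[[[4,0,3,0,0.6],[4,0,3,0,0.6],[0,0,0,0,0.6],[0,0,0,0,0.6]]]' | egrep 'pos|ft'
python3 -c "
from h import *
to(.5066,-.4549,.0705);grab('wrist','pics/w.png');grab('scene','pics/s.png')"
```

```text
position: [0.5078, -0.4435, 0.0814]
ft_force: [0.2, -0.5, 0.1]
position: [0.5089, -0.4356, 0.0751]
ft_force: [-0.4, -0.8, -0.1]
t 18.17 pos [ 0.5089 -0.4356  0.0751] yang -9.9 tilt 0.05 turn 0 shift before turn [-19.4   1.1   4.6] after turn [-19.4   1.1   4.6] q [ 0.92  0.49 -0.33  1.55  0.17  1.13  0.38] F [-0.4 -0.8 -0.1] w 45.4 g 12.0
```

Rel x is now about 53 mm. The last steps go forward with a little more descent, then I lift and measure.

```bash

python3 -m crank '[[[3,0,2,0,0.6],[2,0,1,0,0.6],[2,0,0,0,0.6],[0,0,0,0,0.6],[0,0,0,0,0.6]]]' | egrep 'pos|ft'
python3 -m crank '[[[0,0,0,0,0.6],[0,0,0,0,0.6],[0,0,0,0,0.6],[0,0,-15,0,0.6],[0,0,-20,0,0.6],[0,0,-25,0,0.6],[0,0,-25,0,0.6],[0,0,-25,0,0.6],[0,0,-10,0,0.6],[0,0,0,0,0.6]]]' 40| egrep 'pos|ft|grip'
cat > fin.py <<'E'
from h import *
exec(open("tilt.py").read().split("s=st()")[0])
s=st();M=R.from_rotvec(s["tool_rot"]).as_matrix();p=s["position"];d=grab("scene","pics/s.png");grab("wrist","pics/w.png")
print(p)
q=lambda P:proj(d,(M@P.T).T+p)
ph=np.linspace(0,2*np.pi,40)
for th in(45,60,70,80,90):
    t=np.radians(th);a=np.array([np.sin(t),0,-np.cos(t)]);f=np.array([np.cos(t),0,np.sin(t)]);g=np.array([0,0,-.019]);y=np.array([0,1,0])
    lid=g+.026*a+.0217*(np.cos(ph)[:,None]*f+np.sin(ph)[:,None]*y)
    base=g-.072*a+.0245*(np.cos(ph)[:,None]*f+np.sin(ph)[:,None]*y)
    l,b=q(lid),q(base)
    print(th,"lid c",l.mean(0).round(),"bbox",l.min(0).round(),l.max(0).round(),"base c",b.mean(0).round(),"bbox",b.min(0).round(),b.max(0).round())
h=cv2.cvtColor(d["pixels"],cv2.COLOR_RGB2HSV)
c=q(np.array([[0,0,-.019]]))[0].astype(int)
print("x",c[0]-16)
for y in range(c[1]-20,c[1]+30,2):
    print(y," ".join(f"{h[y,x,0]//10:2d}{h[y,x,1]//26}{h[y,x,2]//26}" for x in range(c[0]-16,c[0]+36,2)))
E
python3 fin.py
```

```text
position: [0.5102, -0.429, 0.0726]
ft_force: [-0.7, -0.6, -0.3]
position: [0.5118, -0.4301, 0.1957]
ft_force: [1.0, -0.3, -1.6]
grip_width: 0.513
grip_force: 40.0
[ 0.5117585  -0.43008962  0.19567485]
45 lid c [320. 107.] bbox [311.  99.] [328. 114.] base c [335. 128.] bbox [327. 120.] [344. 136.]
60 lid c [318. 109.] bbox [311. 101.] [326. 118.] base c [339. 121.] bbox [330. 112.] [347. 130.]
70 lid c [318. 111.] bbox [311. 102.] [325. 120.] base c [340. 117.] bbox [332. 107.] [348. 126.]
80 lid c [317. 113.] bbox [310. 104.] [324. 122.] base c [341. 112.] bbox [334. 102.] [349. 121.]
90 lid c [317. 115.] bbox [310. 106.] [324. 124.] base c [342. 107.] bbox [335.  97.] [350. 116.]
x 307
92  133  132  610  740  000 1320  121  123  123  122 1720 1010 1310  231  162  142  121  311  331 1050  170 1690 1550  000  910 1020
94  225  224  221  190 1270  250  222  223  123  232  121 1620  410  021  172  141  111  121  211 1230  760  040  120  880 1020  730
96  224  134  141  330 1290 1540  222  124  124  123  123  222  121  310  161  271  320  230  810 1440 1250  350  000  000  180 1480
98  
[... 2242 characters left out ...]
  124  214  214  314  304  305
132  505  405  405  315  314  213  223  123  123  223  123  124  223  223  124  123  123  123  123  123  123  223  123  123  123  214
134  405  415  314  213  123  223  123  223  123  123  123  223  223  124  223  223  223  223  123  123  123  123  223  123  123  123
136  314  214  223  223  123  223  223  123  223  123  223  123  124  223  124  123  123  123  123  123  123  123  123  123  123  123
138  123  123  123  123  123  123  123  223  223  123  123  123  124  123  123  123  123  123  223  123  223  123  123  223  123  123
140  123  123  123  223  123  223  223  123  123  123  123  124  124  124  223  223  124  123  123  123  123  123  123  123  123  123
```

```bash
python3 - <<'E'
from h import *
s=st();M=R.from_rotvec(s["tool_rot"]).as_matrix();p=s["position"]
d=grab("scene");w=cv2.imread("pics/w.png").astype(int)[:,:,::-1]
def onp(u,v,yy=0):
    o,r=ray(d,u,v);o=M.T@(o-p);r=M.T@r;return (o+r*(yy-o[1])/r[1])[[0,2]]*1000
g=d["pixels"].astype(int)
print("lid c",onp(324,104.8))
for u,v in((347,124.5),(341,125),(349,114)):print("base pts",u,v,onp(u,v))
for r in range(180,245,3):
    row=w[r];m=(row.min(1)>60)&(row.max(1)-row.min(1)<60);xs=np.where(m[200:310])[0]+200
    print(r,row[250:262].mean(0).round().astype(int),len(xs),end=" | ")
print()
for y in range(92,130): print(y," ".join("%3d"%g[y,x].max() for x in range(312,356,2)))
E
```

```text
lid c [  3.7513493  -44.00882075]
base pts 347 124.5 [-98.94054413  29.11294929]
base pts 341 125 [-72.4621104   24.52769913]
base pts 349 114 [-103.1001801     0.95651024]
180 [106  65  25] 2 | 183 [106  65  24] 1 | 186 [105  64  24] 5 | 189 [105  64  24] 3 | 192 [105  63  24] 3 | 195 [104  63  24] 3 | 198 [104  62  24] 0 | 201 [103  62  23] 0 | 204 [103  61  22] 0 | 207 [91 56 22] 0 | 210 [55 41 20] 0 | 213 [60 44 21] 0 | 216 [126  88  40] 2 | 219 [143 102  46] 9 | 222 [144 102  47] 5 | 225 [100  88  64] 18 | 228 [96 88 67] 39 | 231 [97 89 68] 48 | 234 [97 89 68] 58 | 237 [28 28 31] 46 | 240 [43 36 24] 37 | 243 [25 23 21] 0 | 
92  14  21  22  38  50  57  45  21  20  29  21  18  60  56  30  23   3  14   3   1  15   2
93  10  18  17   0  57  75  41  20   6  15  26  33  66  61  29  25  21  11   8  13  12  30
94  16   9   6  21  77  92  71  25  17  15  13  42  64  53  47  40   9   0  13  17  10  13
95  23   4  16  16  88 103  88  31  23  16  19  37  57  49  41  43  18   7  20  18  11  15
96  16  13  13  17  87 107  99  35  23  14  17  42  57  45  40  36  25  10  21  21  10  12
97  20  
[... 2324 characters left out ...]
  94  30  10  10  30  64  63  61  59  59  59  83  89  87
123 139 140 131 124 117 113 121 124 110  34  17  15  34  55  63  65  63  56  63  86  86  86
124 144 146 134 123 125 128 133 136 120  37  31  42  31  50  58  60  60  51  74  92  88  88
125 143 148 142 134 137 140 135 137 118  58  63  70  55  49  58  57  55  62  88  93  90  90
126 148 145 145 142 144 141 130 118 109  79  90  91  83  59  56  50  52  80 110 107 102  97
127 147 147 146 146 142 131 110 105 104  96 100 105  97  83  71  57  63 104 124 125 121 113
128 147 145 144 142 133 115  98  98 104 102 103 106 103  96  86  77  83 108 126 135 131 131
129 146 144 143 138 118 100  92  97  97 103 108 105 105 102  98  92  96 106 114 121 130 133
```

Both views agree. The lid centre lies at tool (5, −40) mm and the tilt is about 59°, which means the pads grip the round lid and the jar pivots about z ≈ −38 mm. With that pivot the arc geometry predicts 59.5°, matching the measurement. For 74° I need the TCP 17 mm further along x at z ≈ 0.0566, which keeps the jar's middle near 83 mm.

```bash

python3 -m crank '[[[-1,0,25,0,0.6],[-1,0,25,0,0.6],[0,0,25,0,0.6],[0,0,25,0,0.6],[0,0,16,0,0.6],[0,0,0,0,0.6],[0,0,0,0,0.6]]]' 40| egrep 'pos|ft'
python3 -m crank '[[[0,0,0,0,0.6],[0,0,0,0,0.6]]]' 12| egrep 'pos|ft'
python3 -c "
from h import *
to(.5114,-.4219,.0672);to(.5131,-.4122,.0566)"
```

```text
position: [0.5083, -0.4305, 0.0741]
ft_force: [0.4, 0.1, -1.0]
position: [0.5105, -0.4314, 0.0777]
ft_force: [-0.2, 0.1, -0.3]
t 20.42 pos [ 0.5105 -0.4314  0.0777] yang -9.9 tilt 0.09 turn 0 shift before turn [ 9.5 -0.8 10.5] after turn [ 9.5 -0.8 10.5] q [ 0.91  0.48 -0.33  1.56  0.17  1.13  0.37] F [-0.2  0.1 -0.3] w 45.6 g 12.0
t 20.42 pos [ 0.5105 -0.4314  0.0777] yang -9.9 tilt 0.09 turn 0 shift before turn [19.4 -0.8 21.1] after turn [19.4 -0.8 21.1] q [ 0.91  0.48 -0.33  1.56  0.17  1.13  0.37] F [-0.2  0.1 -0.3] w 45.6 g 12.0
```

```bash

python3 -m crank '[[[4,0,3,0,0.6],[4,0,4,0,0.6],[2,0,4,0,0.6],[0,0,0,0,0.6],[0,0,0,0,0.6]]]' | egrep 'pos|ft'
python3 -m crank '[[[3,0,2,0,0.6],[3,0,3,0,0.6],[0,0,0,0,0.6],[0,0,0,0,0.6]]]' | egrep 'pos|ft'
python3 -c "
from h import *
to(.5131,-.4122,.0566)"
```

```text
position: [0.5121, -0.4205, 0.0657]
ft_force: [-0.1, 1.0, 1.5]
position: [0.5124, -0.4152, 0.0602]
ft_force: [0.5, 0.8, -0.1]
t 21.17 pos [ 0.5124 -0.4152  0.0602] yang -9.9 tilt 0.04 turn 0 shift before turn [3.1 0.2 3.6] after turn [3.1 0.2 3.6] q [ 0.9   0.48 -0.33  1.59  0.17  1.1   0.35] F [ 0.5  0.8 -0.1] w 45.6 g 12.0
```

```bash

python3 -m crank '[[[2,0,2,0,0.6],[1,0,2,0,0.6],[0,0,0,0,0.6],[0,0,0,0,0.6]]]' | egrep 'pos|ft'
python3 -m crank '[[[0,0,0,0,0.6],[0,0,0,0,0.6],[0,0,0,0,0.6],[0,0,-15,0,0.6],[0,0,-20,0,0.6],[0,0,-25,0,0.6],[0,0,-25,0,0.6],[0,0,-25,0,0.6],[0,0,-20,0,0.6],[0,0,0,0,0.6]]]' 60| egrep 'pos|ft|grip'
python3 - <<'E'
from h import *
exec(open("tilt.py").read().split("s=st()")[0])
s=st();M=R.from_rotvec(s["tool_rot"]).as_matrix();p=s["position"];d=grab("scene","pics/s.png");print(p)
q=lambda P:proj(d,(M@P.T).T+p)
ph=np.linspace(0,2*np.pi,40)
for th in(55,60,65,70,75,80):
    t=np.radians(th);a=np.array([np.sin(t),0,-np.cos(t)]);f=np.array([np.cos(t),0,np.sin(t)]);g=np.array([0,0,-.038]);y=np.array([0,1,0])
    c=lambda L,r:q(g+(L-.091)*a+r*(np.cos(ph)[:,None]*f+np.sin(ph)[:,None]*y))
    l,b=c(.098,.0217),c(0,.0245)
    print(th,"lid c",l.mean(0).round(),"bbox",l.min(0).round(),l.max(0).round(),"base c",b.mean(0).round(),"bbox",b.min(0).round(),b.max(0).round())
g=d["pixels"].astype(int);x0,y0=l.min(0).astype(int)-8
print("x0",x0)
for y in range(y0,y0+46): print(y," ".join("%3d"%g[y,x].max() for x in range(x0,x0+56,2)))
E
```

```text
position: [0.5129, -0.4125, 0.0563]
ft_force: [0.4, -0.4, 0.6]
position: [0.5154, -0.4139, 0.1918]
ft_force: [1.1, 0.3, -0.1]
grip_width: 0.508
grip_force: 60.0
[ 0.5154193  -0.41385668  0.19184247]
55 lid c [318. 107.] bbox [311.  98.] [326. 115.] base c [337. 122.] bbox [329. 113.] [346. 131.]
60 lid c [318. 107.] bbox [311.  98.] [326. 116.] base c [338. 119.] bbox [330. 110.] [347. 128.]
65 lid c [318. 107.] bbox [311.  98.] [326. 116.] base c [340. 116.] bbox [332. 107.] [348. 125.]
70 lid c [318. 108.] bbox [311.  98.] [325. 116.] base c [341. 113.] bbox [333. 104.] [349. 123.]
75 lid c [318. 108.] bbox [311.  98.] [325. 117.] base c [341. 110.] bbox [334. 100.] [350. 120.]
80 lid c [318. 108.] bbox [311.  99.] [325. 117.] base c [342. 107.] bbox [334.  97.] [350. 117.]
x0 303
90  63  64  64  71  65  62  52  77  65  33  58  45  25  28  25  20  25  22  19   0  20  19  19  18  18  17  16   2
91  64  56  46  56  57  67  67  79  63  30  33  33  28  21  34  30  23  19  14  10  13   7  13   0   0   6  15  14
92  58  41  24  38  41  55  63  68  53  17  20  20  17  29  54  43  23  23  
[... 4319 characters left out ...]
 139
130 145 144 145 145 147 146 143 127 110  99  92  87  97 103 105 104 101 101 102 100 103 103 103 108 115 118 125 132
131 147 145 146 147 144 144 135 112  93  89  87  92  99 103 101 102 101 102 103 103  98 102 102 102 102 107 109 116
132 145 144 145 146 143 137 114  98  92  88  89  91  97 103 105 104 103 102 100  99 101 101 100  96 100 102 102 106
133 146 143 147 144 138 120 101  93  94  87  88  89  99 105 106 102 104  99 101  98 103 101 102  99  99 104  98  99
134 143 147 146 139 119  99  89  90  90  90  86  93  98 103 104 106 103 101  99  98 100 100 100  99 101 101 101 102
135 145 145 143 128 103  95  91  91  90  90  91  93 101 105 104 106 106 106 103  99 101 102  99  99 102 101 101  98
```

The lid box now matches the pivot model, and the base row puts the tilt at about 72–74°, where at least 70° is needed. I'll raise it to the final height and turn it broadside to the scene camera so the angle can be checked directly.

```bash

python3 -m crank '[[[0,0,-20,0.08,0.6],[0,0,-20,0.1,0.6],[0,0,-15,0.1,0.6],[0,0,0,0.1,0.6],[0,0,0,0.1,0.6],[0,0,0,0.1,0.6],[0,0,0,0.1,0.6],[0,0,0,0.1,0.6],[0,0,0,0.08,0.6],[0,0,0,0,0.6]]]'| egrep 'pos|ft|grip'
cat > bs.py <<'E'
from h import *
exec(open("tilt.py").read().split("s=st()")[0])
s=st();M=R.from_rotvec(s["tool_rot"]).as_matrix();p=s["position"];d=grab("scene","pics/s.png");to(*p)
q=lambda P:proj(d,(M@np.atleast_2d(P).T).T+p)
for th in(65,70,75,80):
    t=np.radians(th);a=np.array([np.sin(t),0,-np.cos(t)]);f=np.array([np.cos(t),0,np.sin(t)]);g=np.array([0,0,-.038])
    print(th,"lidtop/bot, basetop/bot",q(np.array([g+.007*a-.0217*f,g+.007*a+.0217*f,g-.091*a-.0235*f,g-.091*a+.0235*f])).round(1).tolist())
g=d["pixels"].astype(int);x0,y0=q(np.array([0,0,-.038]))[0].astype(int)-[20,20]
print("x0",x0)
for y in range(y0,y0+46): print(y," ".join("%3d"%g[y,x].max() for x in range(x0,x0+80,3)))
E
python3 bs.py
```

```text
position: [0.5125, -0.412, 0.2393]
ft_force: [-0.8, -0.7, -1.5]
grip_width: 0.514
grip_force: 60.0
t 23.27 pos [ 0.5125 -0.4121  0.2395] yang -59.1 tilt 0.17 turn 0 shift before turn [-0.  -0.1  0.2] after turn [-0.  -0.1  0.2] q [ 0.81  0.34 -0.23  1.4   0.08  1.42 -0.45] F [-0.3  0.4 -0.6] w 44.6 g 60.0
65 lidtop/bot, basetop/bot [[323.5, 78.7], [314.6, 95.3], [360.9, 96.6], [350.5, 114.0]]
70 lidtop/bot, basetop/bot [[322.7, 78.6], [315.3, 95.9], [361.8, 93.1], [352.8, 111.4]]
75 lidtop/bot, basetop/bot [[321.8, 78.6], [315.9, 96.4], [362.4, 89.6], [355.0, 108.6]]
80 lidtop/bot, basetop/bot [[320.9, 78.7], [316.6, 96.8], [362.7, 86.0], [356.9, 105.6]]
x0 301
68 140 127  37  14  10   9  10  13  16  18  10  11   0  26 108  99  92 108 113  94  92 100 117 106 118 143 138
69 124 109  30   8   5   2  19  13  17  12   2  11   0  25  97  98  89 108 110  97  92  97 117 108 118 134 138
70 107  97  21  16  18   3  13  14   3   9  11  20   0  24 103 106  93 109 113  99  94 100 108 108 122 127 134
71  96  90  28  12   9  20  15   5  12  11   0  19  12  25 113 117  93 105 110  97  95 112 112 11
[... 3989 characters left out ...]
 128 105  96 101 100  95  96
108  86  84  87  85  86  76  69  78  94 103  90  84  91  92  87  80  71  67  99 130 111  94  91 100  98  92  95
109  85  85  85  87  84  79  87 100  99  95 105  87  99  90  86  80  86  82 101 123  92  89  89  99  98  92  93
110  84  87  87  85  87  85  92 106 100  87 131  94  99  84  83  83 104 101 105 105  90  89  92 100  98  93  94
111  86  88  89  87  83  87  94 103  98  87 152  93 104  97  91  92 123 116 101  92  86  89  95  99  98  93  94
112  83  85  84  86  84  87  90 102  97  87 143  91 100 106  92 100 127 115  91  89  88  86  96 101  99  96  91
113  88  85  84  87  85  97  98 105  97  88 132 104 101 110 100 109 129 102  89  90  87  87  98 100  96  96  92
```

Broadside, the base's lower corner is at about (354,108.5). That sits close to the 75° prediction of (355,108.6) and well past the 70° one of (352.8,111.4), so the tilt is about 74°. I'll do a quick check on the red jar and shaker, then hand in.

```bash
python3 -m crank '[[[0,0,0,0,0.6],[0,0,0,0,0.6],[0,0,0,0,0.6],[0,0,0,0,0.6],[0,0,0,0,0.6],[0,0,0,0,0.6]]]'| egrep 'time|pos|ft|grip'
python3 - <<'E'
from h import *
grab("scene","pics/sf.png")
for f in("s3","sf"):
    im=cv2.imread(f"pics/{f}.png");h=cv2.cvtColor(im,cv2.COLOR_BGR2HSV)
    m=((h[...,0]<9)&(h[...,1]>170)&(h[...,2]>70));m[:,:280]=0;m[:,330:]=0;m[:140]=0;m[200:]=0
    y,x=np.where(m);print("red lid",x.mean(),y.mean(),len(x))
    print("shaker diff",end=" ");
a,b=[cv2.imread(f"pics/{f}.png")[170:205,260:285].astype(int) for f in("scene0","sf")];print(np.abs(a-b).mean())
E
python3 -c "
from bench import job
print(job.close_job())"
```

```text
time: 23.77
position: [0.5131, -0.4126, 0.2416]
ft_force: [0.1, -0.1, -1.7]
grip_width: 0.511
grip_force: 60.0
red lid 301.6057692307692 165.09615384615384 104
shaker diff red lid 301.15625 165.01041666666666 96
shaker diff 2.769904761904762
the job is handed in; nothing more can be done
None
```

Job handed in at about 24 s, verdict not shown: the red jar is upright in the red-dot well, the white jar is held in the air at about 74° by my measurement (at least 70° needed), and the shaker and mill were left alone (only the shaker re-checked by camera).

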